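# Draw out the warm seed tray with the pull hook

### The job

Time for the morning seed count: take the red-handled pull hook from under the seedling stand, hook it into the finger hole of the tray that carries the box of dark seeds and draw that tray slowly and smoothly out of the germination cabinet to its stop. Use only the hook on the cabinet (keep the gripper off it), leave the tray with the pale seeds shut, and do not disturb the other things on the bench. Then unhook, leave the tray drawn out, and lay the hook flat on the bare bench top, off the cabinet and its dropped door.

Things in the scene. Friction and masses are not known exactly. Their poses are not given: they have to be found in the camera images.
- cabinet: Fixed germination cabinet: black heated base 30 mm high, white side and back walls, clear roof; 260 mm deep (x), 284 mm wide (y), 135 mm high. Origin under its centre, at bench height. Its open front looks along its own -x, at x = -130 mm; roof underside 126 mm above the bench. Two black trays, 150 x 112 x 22 mm, slide out side by side along -x, centred at y = +65 mm (far) and -65 mm (near).
- door_edge (a point): Middle of the outer edge of the cabinet's clear door, which lies dropped open, fixed, flat on the bench in front of the cabinet: x = -238 to -130 mm of the cabinet, 284 mm wide, its top 10 mm above the bench. Axes as the cabinet's.
- tray_far (a joint): Slide of the tray at y = +65 mm of the cabinet, m: 0 shut, 0.14 fully out at its hard stop, growing as it comes out along the cabinet's -x. Sliding friction of 2 to 3 N; it stays where it is left.
- tray_near (a joint): The same for the tray at y = -65 mm of the cabinet.
- hole_far (a point): Centre of the round 26 mm finger hole through the flat orange tab (50 x 50 x 5 mm) on the front of the far tray, half-way through the tab, 55.5 mm above the bench. It moves with the tray. Shut: 50 mm inside the cabinet's front, under the clear roof (68 mm above the tab), 23 mm free below the tab. Fully out: 90 mm in front of the cabinet.
- hole_near (a point): The same for the near tray.
- box_dark_c (a point): Centre of the open clear box, 120 x 92 x 26 mm, with large dark brown seeds on white pads and a red strip on its front edge; it lies loose in one of the two trays (either one), its centre 105 mm behind that tray's hole.
- box_pale_c (a point): Centre of the like box with small pale yellow seeds and a blue strip, in the other tray.
- hook_handle (a point): Centre of the handle of the loose pull hook, 15 mm above its flat underside. Axes: x along the tool towards the hook end, z up as it stands. Red flat-sided handle with a black band, 80 x 26 x 30 mm (long x wide x high). The tool is 200 mm long, 0.14 to 0.22 kg. At the start it stands upright on the bench, handle under the stand, only the last 70 to 95 mm of rod and the bill out.
- hook_rod (a point): Point on the axis of the pull hook's straight steel rod (8 mm diameter, along the handle's x), 30 mm behind the bill, 122.5 mm ahead of the handle's centre and 10 mm above it; 25 mm above the bench at the start.
- hook_bill (a point): Lower end of the bill, the 8 mm thick end of the rod bent square down: 152.5 mm ahead of the handle's centre along its x, 13 mm below it. It reaches 19 mm below the underside of the rod. With the handle level and upright the bill points straight down.
- pull_hook: The same pull hook as a whole; origin on its flat underside, below the handle's centre; axes as the handle's.
- stand: Fixed low slatted wooden stand, 200 mm deep (x) by 264 mm wide (y), top 56 mm and underside 46 mm above the bench, open in front (its -x side, edge at x = -100 mm); legs only along its two ends. A black cell tray with seedlings stands on it, 68 mm back from the front edge, up to about 140 mm above the bench. Origin under its centre.
- spray: white spray bottle with a green trigger head, 64 mm in diameter, 177 mm high; origin under its centre
- pot: empty terracotta pot, 82 mm across, 70 mm high; origin under its centre
- seed_jar: seed jar with a yellow cap, 56 mm in diameter, 70 mm high; origin under its centre
- germ_box_c (a point): closed white box with a green lid, 129 x 89 x 28 mm, centre of the box
- brush_grip (a point): small sowing brush, 170 mm long, lying flat; point on its handle
- label_cup: blue plastic cup, 76 mm across, 85 mm high; origin under its centre

How it is judged:
On the way, in this order (a step that is already met when the one before it is completed fails the run):
1. the bill of the hook is down in the finger hole of the tray that carries the dark seeds, that tray still nearly shut (((horizontal distance between hook_bill and hole_far below 0.014 m and z of hook_bill in the frame of hole_far below -0.003 m and horizontal distance between box_dark_c and hole_far below 0.13 m and value of joint tray_far below 0.03 m) or (horizontal distance between hook_bill and hole_near below 0.014 m and z of hook_bill in the frame of hole_near below -0.003 m and horizontal distance between box_dark_c and hole_near below 0.13 m and value of joint tray_near below 0.03 m))), for 0.1 s.
2. that tray is drawn out to its stop with the bill still in its hole (((horizontal distance between hook_bill and hole_far below 0.014 m and z of hook_bill in the frame of hole_far below -0.003 m and horizontal distance between box_dark_c and hole_far below 0.13 m and value of joint tray_far above 0.13 m) or (horizontal distance between hook_bill and hole_near below 0.014 m and z of hook_bill in the frame of hole_near below -0.003 m and horizontal distance between box_dark_c and hole_near below 0.13 m and value of joint tray_near above 0.13 m))), for 0.1 s.
At the end, for the whole second after the job is handed in: The tray with the dark seeds is out by at least 125 mm of its 140 mm, the other tray shut to within 10 mm, both seed boxes still lying in their trays, and the pull hook lies flat on the bench top (handle centre below 22 mm, bill end below 25 mm), touching neither cabinet, trays nor dropped door (((horizontal distance between box_dark_c and hole_far below 0.13 m and value of joint tray_far above 0.125 m and value of joint tray_near below 0.01 m) or (horizontal distance between box_dark_c and hole_near below 0.13 m and value of joint tray_near above 0.125 m and value of joint tray_far below 0.01 m)) and height (world z) of each of box_dark_c, box_pale_c below 0.065 m and height (world z) of hook_handle between 0.005 and 0.022 m and height (world z) of hook_bill below 0.025 m and contact force between pull_hook and cabinet below 0.1 N).
It fails at once if the gripper or arm touches the cabinet or its trays (over 2 N) (contact force between any of the fingers, the arm and cabinet above 2 N).
It fails at once if a tray is jerked: faster than 0.3 m/s (velocity of joint any of tray_far, tray_near above 0.3 m/s).
It fails at once if the tray with the pale seeds is pulled out by more than 20 mm ((horizontal distance between box_pale_c and hole_far below 0.13 m and value of joint tray_far above 0.02 m) or (horizontal distance between box_pale_c and hole_near below 0.13 m and value of joint tray_near above 0.02 m)).
It fails at once if another thing on the bench is moved by more than 30 mm (distance of any of spray, pot, seed_jar, germ_box_c, brush_grip, label_cup from where it was at the start of the episode above 0.03 m).
It also fails if it takes over 54 s, if anything falls off the work surface, if the arm or the gripper's body presses on something with over 40 N, if the wrist force passes 120 N, or if a joint passes its speed limit or range.

### The arm

A 7-joint arm with a two-finger parallel gripper is mounted at the origin on the work surface. World frame = base frame: x ahead of the robot, y to its left, z up, the work surface at z = 0. Lengths are in m, angles in rad, forces in N, time in s.
With the tool pointing down it reaches from about 0.425 to 0.95 m from the base axis. Payload 4.7 kg.
Tool frame: the origin (TCP) lies on the centre line of the jaws, within the pads' length; the fingertips stand robot.nose_length ahead of it and the grasp point (between the pads) lies 8 mm behind it (robot.nose_length is the distance from the TCP to the fingertips, in m); z points along the fingers, y is the line along which they close (so a half turn about z gives the same grasp; the last joint's range is limited). The gripper opens to 85 mm and grips with 20 to 120 N. Pads are 22 mm wide; open, the fingers measure 114 mm over their backs; the gripper's body (76 mm by 85 mm) begins 54 mm behind the grasp point. The pads swing forward as they close: fully open they stand 13 mm farther back than shut.
Start: joints at [-1.3, 0.469, -0.049, 1.532, 0.024, 1.141, -0.082], TCP at [0.199, 0.645, 0.242] pointing down, gripper open.
Joint ranges: [-2.59, 2.59], [-0.33, 1.99], [-1.39, 1.29], [0.1, 2.45], [-1.04, 4.18], [0.21, 1.99], [-2.66, 2.66]. Speed limits (rad/s): [2.57, 2.57, 3.14, 3.14, 3.14, 3.14, 3.14].

### API

Orientations are given as [roll, pitch, yaw] about the fixed x, y, z axes, in that order (R = Rz(yaw) Ry(pitch) Rx(roll)).
In Python, from plant import robot gives the robot as it stands. Calls block until the motion is done:
- robot.goto(position, orientation): joint-space move of the TCP to a pose.
- robot.move_straight(position, vel=0.15, attitude=None, contact_N=None): straight line of the TCP; attitude=None keeps the orientation; vel is the mean speed in m/s. With contact_N (N) it stops when the force on the tool has changed by that much, and returns True; else False.
- robot.move_joints(angles): joint-space move.
- robot.grip(opening, strength=None): opening from 0.0 (shut) to 1.0 (fully open); strength is the grip in N (None keeps the last); returns when the fingers have stopped.
- robot.sleep(seconds).
- robot.inverse_kinematics(position, orientation): joint angles nearest the present ones, or None.
- robot.sense(): the state.
- robot.grab_frame(name): name is "scene" or "top" or "wrist"; returns a dict with "image" (480x640x3 uint8, red, green, blue), "range_z" (480x640 float32, m along the optical axis (not along the pixel's ray), 0 where there is no reading), "fx", "fy", "cx", "cy" (pixels), "R" (3x3) and "t" (3): a world point X has camera coordinates R X + t. Camera axes: x right, y down, z forward; pixel columns grow to the right and rows downward; lengths in m; the calibration is good to about 2 mm. A picture is of the moment at which its call begins.
A pose or a line that the arm cannot do raises robot.IKError and nothing moves.
- robot.close_job(): hands the job in; it is judged then, once.
The state is a dict: "t": time; "joint_pos": joint angles; "joint_velocities": joint speeds; "effort": joint torques, N m; "tcp_pos": TCP position; "tcp_rot": TCP orientation; "wrist_force": force on the tool from outside, world axes, zero at the start; "torque": the same for the moment, N m; "opening": opening from 0.0 (shut) to 1.0 (fully open); "gripper_force": force on a finger pad.
Only numpy, scipy, OpenCV 4.12 (cv2) and the standard library are available. Lean on these libraries where they do the work, as an engineer would, in place of code of your own. Each camera call takes 0.05 s, during which the arm holds its last target. There are 200 camera calls.

## Working session

There is one attempt and no reset: what is moved stays moved. The work goes in short steps, each a Python script; the robot and the scene stay as the last script left them, time stands still between calls to the robot, and variables do not carry over. Pictures are saved under pics/ and viewed, at most 10 in all, crops included, and the job is handed in when it is done.

```bash
ls; mkdir -p pics; cat > h.py <<'E'
import numpy as np, cv2
from plant import robot
def snap(n,f):
    d=robot.grab_frame(n); cv2.imwrite(f'pics/{f}.png',d['image'][:,:,::-1]); np.savez(f'pics/{f}.npz',**d); return d
def px(d,u,v,z=None,w=1):
    """world point at pixel; z: intersect with plane height, else by depth"""
    R,t=np.array(d['R']),np.array(d['t']); r=np.array([(u-d['cx'])/d['fx'],(v-d['cy'])/d['fy'],1.])
    c=-R.T@t; w_=R.T@r
    if z is None:
        p=d['range_z'][v-w:v+w+1,u-w:u+w+1]; s=np.median(p[p>0])
    else: s=(z-c[2])/w_[2]
    return c+s*w_
E
python3 - <<'E'
from h import *
snap('scene','s0'); snap('top','t0'); print(robot.sense()['t'],robot.nose_length)
E
```

```text
pics
0.1 0.011
```

View pics/t0.png

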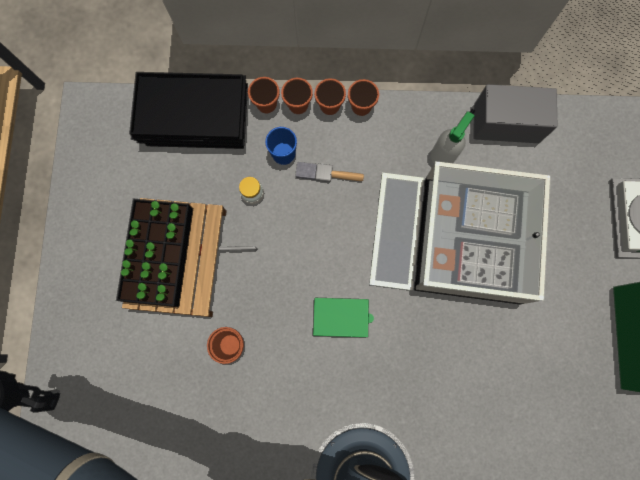

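View pics/s0.png

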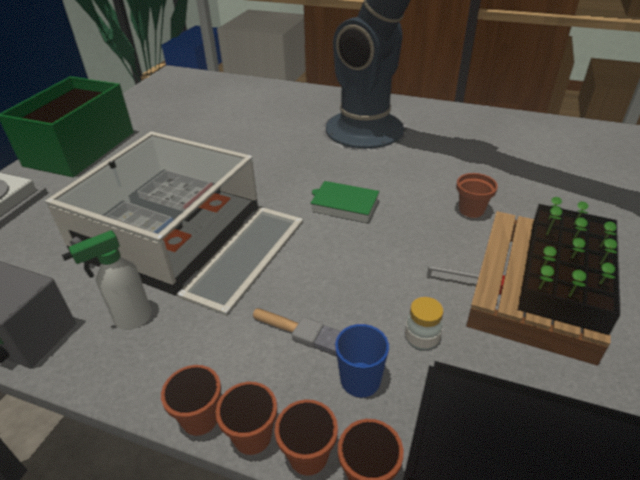

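The top view shows the dark seeds (red strip) in the tray nearer the robot, with its hole at about (445,259). The hook rod runs from (218,248) to (256,248), out of the stand's right-hand side. I'll enlarge both.

```bash
python3 - <<'E'
import cv2,numpy as np
a=cv2.imread('pics/t0.png')
c1=cv2.resize(a[225:275,195:275],None,fx=10,fy=10,interpolation=cv2.INTER_CUBIC)[:, :800]
c2=cv2.resize(a[160:300,365:555],None,fx=4.2,fy=4.2,interpolation=cv2.INTER_CUBIC)
cv2.imwrite('pics/c1.png',c1);cv2.imwrite('pics/c2.png',c2)
from h import *
d=dict(np.load('pics/t0.npz'))
for n,u,v,z in [('base',365,470,0),('spray',448,150,.15),('pot',226,345,.07),('jar',250,187,.07),('germ1',313,298,.028),('germ2',369,337,.028),('cup',282,140,.085),('brush',330,173,.01),('standR1',224,207,.056),('standR2',211,317,.056)]: print(n,px(d,u,v,z).round(3))
print(d['fx'],(-d['R'].T@d['t']).round(3))
E
```

```text
base [ 0.015 -0.005  0.   ]
spray [ 0.732 -0.171  0.15 ]
pot [0.286 0.316 0.07 ]
jar [0.656 0.283 0.07 ]
germ1 [0.4   0.125 0.028]
germ2 [ 0.313 -0.008  0.028]
cup [0.77  0.21  0.085]
brush [0.715 0.093 0.01 ]
standR1 [0.609 0.344 0.056]
standR2 [0.348 0.358 0.056]
529.5856529670843 [0.305 0.095 1.286]
```

View pics/c1.png

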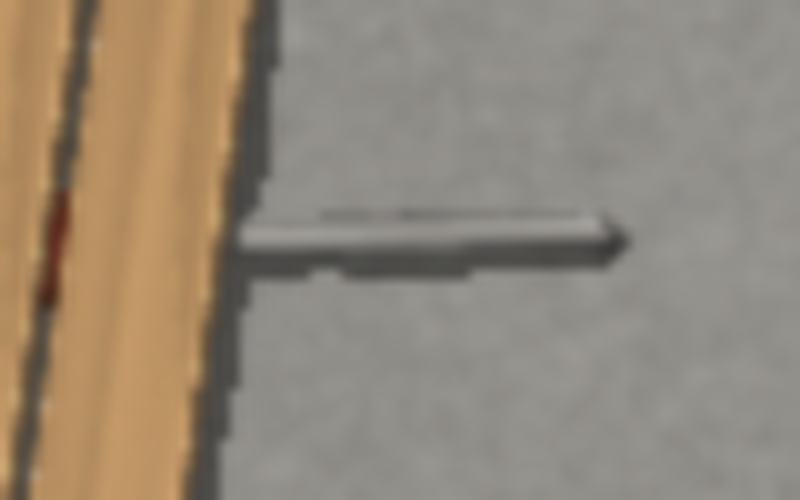

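View pics/c2.png

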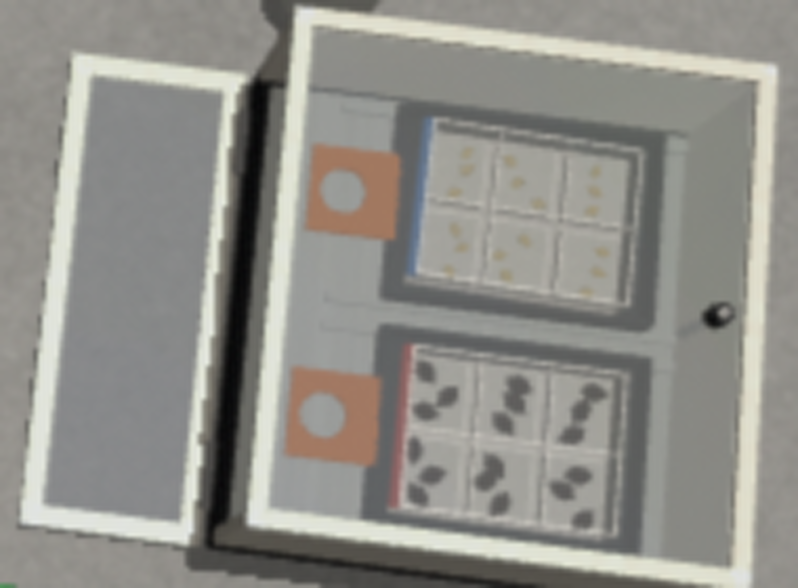

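The crops show the rod centreline from (219,248.5) to (255,247.3). The dark tray's hole is at about (441.5,258.4) and the pale tray's at (446,205).

```bash
python3 - <<'E'
from h import *
d=dict(np.load('pics/t0.npz'))
f=lambda x,y:(365+(x+.5)/4.2-.5,160+(y+.5)/4.2-.5)
g=lambda x,y:(195+(x+.5)/10-.5,225+(y+.5)/10-.5)
D=px(d,*f(323,415),.0555);P=px(d,*f(342,191),.0555)
print('dark',D,'pale',P,np.linalg.norm(D-P))
e=(P-D)/np.linalg.norm(P-D); print('yaw of cabinet y axis',np.arctan2(e[1],e[0]))
for n,p,z in [('roofA',f(298,8),.135),('roofB',f(250,525),.135),('doorA',f(75,55),.01),('doorB',f(23,525),.01),('doorC',f(190,545),.01)]: print(n,px(d,*p,z))
a=px(d,*g(240,237),.027);b=px(d,*g(600,226),.027);print('rod',a,b,np.arctan2(*(b-a)[[1,0]]))
# handle red seen between slats
print('handle red',px(d,*g(58,215),.03),px(d,*g(47,300),.03))
yr=np.arctan2(*(b-a)[[1,0]])
for x,y in [((a+b)/2)[:2]]:
  for yaw in (yr+np.pi/2,yr-np.pi/2, yr):
    q=robot.inverse_kinematics([x,y,.017],[np.pi,0,yaw]); print(yaw,None if q is None else np.round(q,2))
s=robot.sense();print(s['tcp_rot'])
E
```

```text
dark [ 0.49908796 -0.17407088  0.0555    ] pale [ 0.62847014 -0.18660944  0.0555    ] 0.12998832495330875
yaw of cabinet y axis -0.09660934355777508
roofA [ 0.70911    -0.14616352  0.135     ]
roofB [ 0.42786297 -0.11817535  0.135     ]
doorA [ 0.71983459 -0.03872245  0.01      ]
doorB [ 0.43751365 -0.01103309  0.01      ]
doorC [ 0.42875077 -0.10683359  0.01      ]
rod [0.51322421 0.35679883 0.027     ] [0.51836506 0.27010745 0.027     ] -1.5115651338960763
handle red [0.51685759 0.40036826 0.03      ] [0.49609658 0.40150782 0.03      ]
0.059231192898820284 [-0.97  0.68  0.49  1.9  -0.49  0.68 -1.7 ]
-3.082361460690973 [-0.6   0.63 -0.02  1.88  0.02  0.64  1.  ]
-1.5115651338960763 [-0.37  0.65 -0.33  1.86  0.32  0.68  2.31]
[-3.13986439e+00  5.95841725e-05  2.84184682e+00]
```

```bash
python3 - <<'E'
from h import *
p=np.array([.5165,.302]); yr=-1.5116
for yaw in (yr+np.pi,yr):
    for P,Y in [((*p,.017),yaw),((*p+[.007,-.12],.017),yaw)]+[((0.499+dx*.0966,-.174+.1525+dx,.05),yaw-.1555) for dx in(0,.14,.25)]:
        q=robot.inverse_kinematics(P,[np.pi,0,Y]); print(yaw,None if q is None else np.round(q,2))
yaw=yr+np.pi; u=np.array([np.cos(yr),np.sin(yr)])
O=[np.pi,0,yaw]
robot.goto([*p,.16],O); robot.move_straight([*p,.0175],vel=.12)
robot.grip(0,50); s=robot.sense(); print(s['t'],s['opening'],s['gripper_force'])
robot.move_straight([*(p+.13*u),.0175],vel=.1)
s=robot.sense(); print(s['t'],s['opening'],s['gripper_force'],s['tcp_pos'],s['joint_pos'],s['wrist_force'])
snap('top','t1')
a=cv2.imread('pics/t1.png')[200:300,190:350]; cv2.imwrite('pics/c3.png',cv2.resize(a,None,fx=5,fy=5))
E
```

```text
1.629992653589793 [-0.8   0.63  0.27  1.9  -0.27  0.64 -0.3 ]
1.629992653589793 [-0.66  0.59  0.32  2.01 -0.33  0.59 -0.05]
1.629992653589793 [-0.45  0.5   0.52  2.13 -0.43  0.61  0.28]
1.629992653589793 [-0.61  0.51  0.39  2.07 -0.32  0.62 -0.1 ]
1.629992653589793 [-0.76  0.56  0.36  1.96 -0.31  0.67 -0.3 ]
-1.5116 [-0.36  0.64 -0.33  1.88  0.32  0.67  2.33]
-1.5116 [-0.19  0.59 -0.28  1.98  0.28  0.6   2.54]
-1.5116 [ 0.81  0.81 -1.18  2.07  0.95  0.97  2.15]
-1.5116 [-0.15  0.49 -0.19  2.04  0.16  0.62  2.59]
-1.5116 [-0.29  0.55 -0.26  1.93  0.22  0.68  2.36]
3.8833 0.07324617316182287 48.68791043758392
5.3333 0.06752911428129667 48.749130964279175 [0.52426591 0.17206702 0.01748526] [-0.58301752  0.57858497  0.24722847  2.0143298  -0.24680097  0.57685512
 -0.10702326] [-0.34497839 -2.03986689  0.92135726]
```

View pics/c3.png

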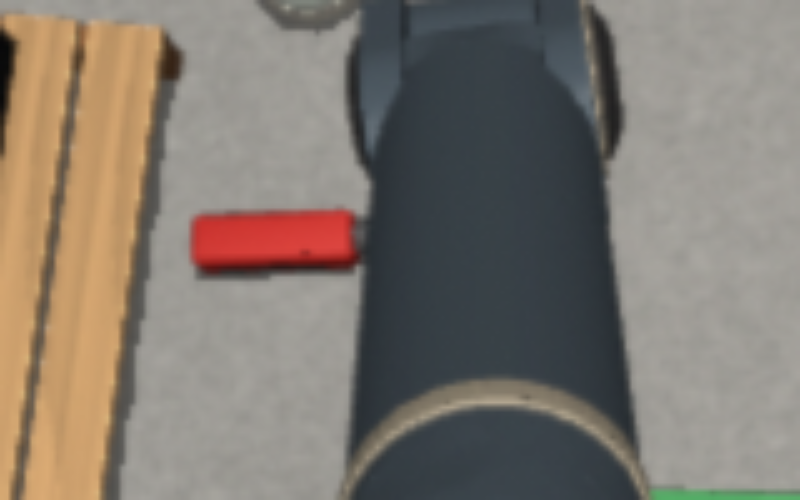

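The hook is clear of the stand. Its handle spans crop (192..357, 212..268), which is about (245,247.8) in the full picture. Next I regrasp by the handle.

```bash
python3 - <<'E'
from h import *
d=dict(np.load('pics/t1.npz'))
im=d['image'].astype(int); m=(im[...,0]>150)&(im[...,1]<90)&(im[...,2]<90); m[:235]=0;m[262:]=0;m[:,:220]=0;m[:,270:]=0
v,u=np.nonzero(m); (cx,cy),_,_=r=cv2.minAreaRect(np.c_[u,v].astype(np.float32)); print(r)
H=px(d,cx,cy,.028); print(H)
a,b=px(d,228.4,cy,.03),px(d,261.6,cy,.03); print(a,b)
yr=-1.5116;O=[np.pi,0,yr+np.pi]; u=np.array([np.cos(yr),np.sin(yr)])
# rod line through the TCP gives lateral position
t=np.array(robot.sense()['tcp_pos'])[:2]; Hc=t+u*((H[:2]-t)@u); print('lateral off',Hc-H[:2],Hc)
robot.grip(.5); robot.move_straight([*t,.09],vel=.15)
robot.goto([*Hc,.09],O); robot.grip(.8); robot.move_straight([*Hc,.0165],vel=.12); robot.grip(0,90)
s=robot.sense(); print(s['t'],s['opening'],s['gripper_force'],s['tcp_pos'])
robot.move_straight([*Hc,.10],vel=.15)
Q=Hc+[0.02,-.03]
snap('scene','s2');snap('top','t2')
a=cv2.imread('pics/t2.png')[200:300,190:350];b=cv2.imread('pics/s2.png')[150:330,360:640]
cv2.imwrite('pics/c4.png',np.vstack([cv2.resize(a,(480,300)),cv2.resize(b,(480,300))]))
E
```

```text
((243.51356506347656, 246.83944702148438), (9.472426414489746, 31.334945678710938), 87.70938873291016)
[0.51820351 0.29661883 0.028     ]
[0.51683744 0.33268442 0.03      ] [0.51909339 0.25275916 0.03      ]
lateral off [-1.31958786e-03 -7.82061258e-05] [0.51688392 0.29654062]
8.6167 0.28997355404019887 89.76041078567505 [0.51730565 0.29683721 0.01748262]
```

View pics/c4.png

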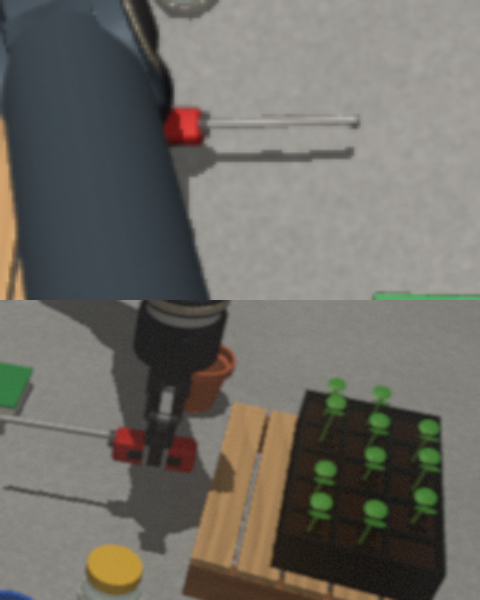

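The handle is held level and centred. The top half of the picture shows the rod ending near crop (355,121), so I'll enlarge it for the bill position.

```bash
python3 - <<'E'
import cv2
a=cv2.imread('pics/t2.png')[225:255,245:325]; cv2.imwrite('pics/c5.png',cv2.resize(a,None,fx=10,fy=10,interpolation=cv2.INTER_CUBIC))
E
```

```text
(no output)
```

View pics/c5.png

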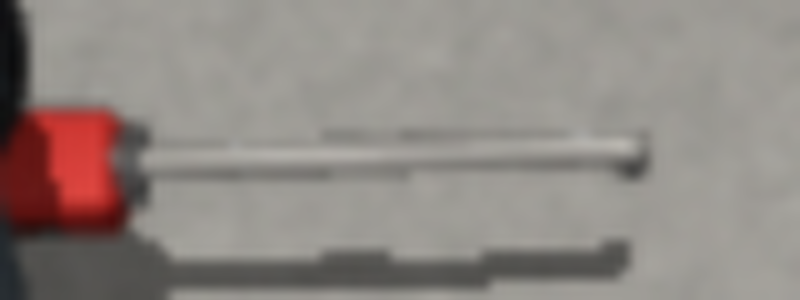

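The bill is at about crop (628,152), full picture (307.8,240.2). Now I approach, insert the bill and check.

```bash
cat > g.py <<'E'
from h import *
d2=dict(np.load('pics/t2.npz'))
g=lambda x,y:(245+(x+.5)/10-.5,225+(y+.5)/10-.5)
A=px(d2,*g(145,160),.1115)[:2]; B=px(d2,*g(628,150),.1115)[:2]
T2=np.array([.51688,.29654]); YG=-1.5116+np.pi
hy=np.arctan2(*(B-A)[::-1]); dy=hy-(YG-np.pi)
rel=B-T2; along=np.hypot(*rel); ang=np.arctan2(rel[1],rel[0])-(YG-np.pi)
D=np.array([.4991,-.1741]); CY=-.0966-np.pi/2; cx=np.array([np.cos(CY),np.sin(CY)])
yaw=CY+np.pi-dy
def tcp(b,y=yaw):  # tcp xy that puts the bill at b
    a=y-np.pi+ang; return np.array(b)-along*np.array([np.cos(a),np.sin(a)])
E
python3 - <<'E'
from g import *
print('dyaw',dy,'along',along,'ang',ang)
ang_s=ang
if abs(dy)>.02: print('check yaw')
O=[np.pi,0,yaw]
s0=tcp(D-.085*cx); s1=tcp(D)
robot.goto([*s0,.10],O); robot.move_straight([*s0,.0875],vel=.1)
snap('top','t3a')
robot.move_straight([*s1,.0875],vel=.08)
s=robot.sense(); print(s['t'],s['tcp_pos'],s1,s['wrist_force'])
snap('top','t3'); a=cv2.imread('pics/t3.png')[225:285,400:480]
cv2.imwrite('pics/c6.png',cv2.resize(a,None,fx=10,fy=10,interpolation=cv2.INTER_CUBIC))
E
```

```text
dyaw -0.009942627426891892 along 0.1566315352737778 ang -0.008674362146724013
11.8833 [ 0.51412421 -0.01748857  0.08747141] [ 0.51400935 -0.01817967] [ 0.26193315 -0.53490712 -2.39594586]
```

View pics/c6.png

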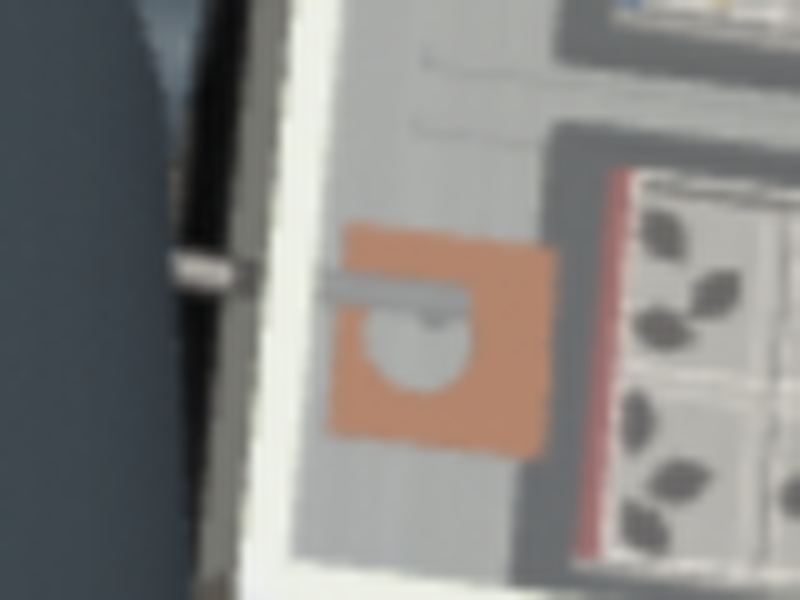

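The rod tip is at crop (470,300), above and slightly past the hole centre (416,338). Parallax accounts for part of that, so I'll compute it.

```bash
python3 - <<'E'
from g import *
d=dict(np.load('pics/t3.npz'))
k=lambda x,y:(400+(x+.5)/10-.5,225+(y+.5)/10-.5)
Hn=px(d,*k(416,338),.0555)[:2]; print('hole',Hn)
e=px(d,*k(470,300),.095)[:2]; b=e-.004*cx; b2=px(d,*k(432,322),.072)[:2]
print('bill rod-level',b,'bill low end',b2); 
R=np.array([cx,[-cx[1],cx[0]]])
print('errors along/lat',R@(b-Hn)*1e3,R@(b2-Hn)*1e3)
E
```

```text
hole [ 0.49924969 -0.17319678]
bill rod-level [ 0.50248877 -0.17300897] bill low end [ 0.50049864 -0.17335979]
errors along/lat [-0.49934119  3.20585633] [0.04179438 1.2588483 ]
```

```bash
python3 - <<'E'
from g import *
s1=tcp(D)+[-.002,0]
robot.move_straight([*s1,.0875],vel=.03)
hit=robot.move_straight([*s1,.0585],vel=.04,contact_N=8)
s=robot.sense(); print(hit,s['t'],s['tcp_pos'],s['wrist_force'])
if not hit:
    robot.sleep(.2)
    robot.move_straight([*(s1-.012*cx),.0585],vel=.02); print(robot.sense()['wrist_force'])
    h=robot.move_straight([*(s1-.152*cx),.0585],vel=.05,contact_N=12)
    s=robot.sense(); p=np.array(s['tcp_pos'])[:2]; print(h,s['t'],'travel',(s1-p)@cx,s['wrist_force']); robot.sleep(.2)
snap('top','t4'); snap('scene','s4'); a=cv2.imread('pics/t4.png')[150:310,310:560];b=cv2.imread('pics/s4.png')[120:320,20:420]
cv2.imwrite('pics/c7.png',np.vstack([cv2.resize(a,(500,320)),cv2.resize(b,(500,250))]))
E
```

```text
False 13.0583 [ 0.51221217 -0.01822961  0.05860956] [-0.01072439 -0.44469614 -2.31024994]
[ 0.41551725  0.01473319 -2.12734116]
False 16.9583 travel 0.14980340804519954 [ 1.13956872 -6.29674766 -2.80405372]
```

View pics/c7.png

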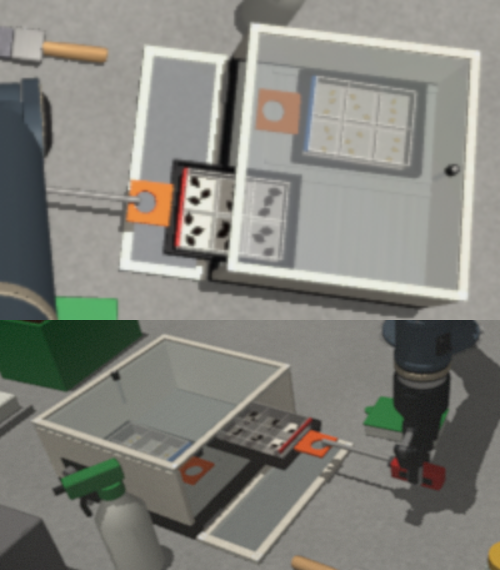

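The tray is out with the bill in its hole at crop (148,202), full picture (384,251). I'll check the travel, nudge on to the stop if needed, then ease off, unhook and lay the hook down.

```bash
python3 - <<'E'
from g import *
d=dict(np.load('pics/t4.npz'))
h=px(d,383.8,250.8,.0555)[:2]; print('out',(D-h)@cx)
s1=tcp(D)+[-.002,0]
hit=robot.move_straight([*(s1-.158*cx),.0585],vel=.02,contact_N=8)
s=robot.sense(); p=np.array(s['tcp_pos'])[:2]; tr=(s1-p)@cx; print(hit,'travel',tr,s['wrist_force']); robot.sleep(.2)
q=p+.008*cx
robot.move_straight([*q,.0585],vel=.03); print(robot.sense()['wrist_force'])
robot.move_straight([*q,.0900],vel=.05); print(robot.sense()['wrist_force'])
e=q-.13*cx
robot.move_straight([*e,.0900],vel=.12)
# place with the bill about 90 mm clear of the door edge
print('place tcp',e,'bill',e+.1566*cx,robot.sense()['t'])
robot.move_straight([*e,.0215],vel=.1)
print(robot.move_straight([*e,.0165],vel=.02,contact_N=4),robot.sense()['tcp_pos'])
robot.grip(.6); robot.move_straight([*e,.15],vel=.15)
robot.goto([*(e+[-.0,.0]-.05*cx),.25],[np.pi,0,yaw]); robot.sleep(.5); print(robot.sense()['t'])
snap('top','t5'); snap('scene','s5'); a=cv2.imread('pics/t5.png')[150:310,200:560];b=cv2.imread('pics/s5.png')
cv2.imwrite('pics/c8.png',np.vstack([cv2.resize(a,(540,240)),cv2.resize(b,(480,360))[:, :] if 0 else cv2.copyMakeBorder(cv2.resize(b,(480,360)),0,0,0,60,0)]))
E
```

```text
out 0.13629862341508314
True travel 0.14950600140693734 [ 0.04933216 -1.47725816 -1.66897931]
[-0.06744047 -0.23028467 -3.12804597]
[-1.13604644 -0.3343357  -1.76551018]
place tcp [0.53780652 0.25209828] bill [0.52270248 0.09622837] 20.125
True [0.53852913 0.25240991 0.01755563]
23.7
```

View pics/c8.png

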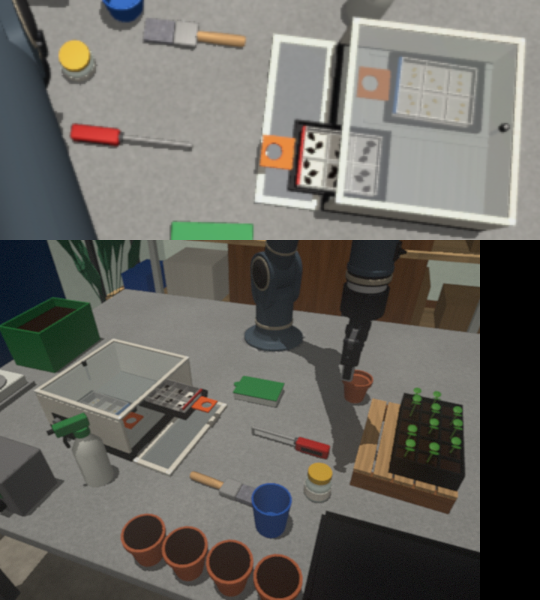

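The hook lies on bare bench well clear of the door. The dark tray is out, with its hole at about (384.7,251), and the pale tray is shut. The other items look undisturbed, so I'm handing in.

```bash
python3 -c "
from plant import robot
print(robot.close_job())"
```

```text
the job is handed in; nothing more can be done
None
```

I drew the dark-seed tray out with the hook until it met resistance (about 136 mm by camera, near its 140 mm stop), left the pale tray shut, laid the hook on bare bench clear of the cabinet and door, and handed the job in at about 24 s; no verdict was returned.

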